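# Sort the bench parts into their trays

### The job

Sort the five loose pieces into the parts trays: the brass bush and the brass key blank go in the yellow tray, the steel block and the notched steel gauge in the white tray, and the tape measure that lies among them in the red tray. Each must end lying on the floor of its tray the same way up as it lies now (the bush standing on its flange), not on another piece or on a rim. Leave the cold chisel and the centre punch where they lie on the bench.

Things in the scene. Friction and masses are not known exactly. Their poses are not given: they have to be found in the camera images.
- bush: turned brass bush standing on its wide flange: flange 38 mm diameter and 13 mm high, above it a neck 28 mm in diameter with a bore, 34 mm high in all, 0.12 kg. Origin: centre of the underside, z up
- key: oversize flat brass key blank, 69 mm long (its y), 8 mm thick, 0.03 kg: a bow 24 mm wide (along x) from y = +5 to +35 mm and a shank 9 mm wide from y = -35 to +5 mm. Origin: centre of the underside, z up
- block: plain grey squared steel block, 30 (x) by 45 (y) by 20 mm high, 0.2 kg. Origin: centre of the underside, z up
- gauge: flat grey steel slot gauge, 30 (x) by 80 (y) mm, 8 mm thick, 0.12 kg, with a rectangular notch in its +x edge (x from +3 mm outward, y from -12 to +12 mm); full 30 mm width for y from -40 to -12 and from +12 to +40 mm. Origin: centre of the underside, z up
- tape: yellow tape measure with a black round centre, lying flat on the bench in the front row among the other pieces (another one far back by the tin is fixed and does not count); case from x = -27 to +31 mm and y = -26 to +36 mm, 30 mm high, 0.19 kg, with a small metal end hook at a corner. Origin: on its underside, z up
- yellow_tray: shallow open yellow plastic parts tray for brass, fixed to the bench: outside 118 (its x) by 188 (its y) mm, rim 18 mm above the bench; walls 4 mm thick with a 5 mm rolled rim, floor 4 mm thick, so inside 110 x 180 mm, undivided. Origin: centre of its underside, on the bench; z up; a paper card holder marks its -x side
- white_tray: shallow open white plastic parts tray for steel workpieces, fixed to the bench: outside 118 (its x) by 188 (its y) mm, rim 18 mm above the bench; walls 4 mm thick with a 5 mm rolled rim, floor 4 mm thick, so inside 110 x 180 mm, undivided. Origin: centre of its underside, on the bench; z up; a paper card holder marks its -x side
- red_tray: shallow open red plastic parts tray for the tape measure, fixed to the bench: outside 118 (its x) by 188 (its y) mm, rim 18 mm above the bench; walls 4 mm thick with a 5 mm rolled rim, floor 4 mm thick, so inside 110 x 180 mm, undivided. Origin: centre of its underside, on the bench; z up; a paper card holder marks its -x side
- chisel: steel cold chisel lying on the bench among the parts, 18 x 150 (its y) x 13 mm; stays where it is. Origin: centre of the underside, z up
- punch: steel centre punch lying on the bench among the parts, 12 x 120 (its y) x 12 mm; stays where it is. Origin: centre of the underside, z up
Mind the look-alikes: they are no part of the job. Leave any purple look-alike of the bush alone.

How it is judged:
At the end, for the whole second after the job is handed in: Bush and key in the yellow tray, block and gauge in the white, tape measure in the red: each origin within 52 mm (tray x) and 88 mm (tray y) of the tray's centre and under 5 mm above its floor, upright within 0.15 rad, at rest and released (x of bush in the frame of yellow_tray between -0.052 and 0.052 m and y of bush in the frame of yellow_tray between -0.088 and 0.088 m and z of bush in the frame of yellow_tray between 0 and 0.009 m and angle between each of bush, key, block, gauge, tape's own z axis and vertical below 0.15 rad and linear speed of each of bush, key, block, gauge, tape below 0.02 m/s and contact force between the fingers and bush below 0.1 N and x of key in the frame of yellow_tray between -0.052 and 0.052 m and y of key in the frame of yellow_tray between -0.088 and 0.088 m and z of key in the frame of yellow_tray between 0 and 0.009 m and contact force between the fingers and key below 0.1 N and x of block in the frame of white_tray between -0.052 and 0.052 m and y of block in the frame of white_tray between -0.088 and 0.088 m and z of block in the frame of white_tray between 0 and 0.009 m and contact force between the fingers and block below 0.1 N and x of gauge in the frame of white_tray between -0.052 and 0.052 m and y of gauge in the frame of white_tray between -0.088 and 0.088 m and z of gauge in the frame of white_tray between 0 and 0.009 m and contact force between the fingers and gauge below 0.1 N and x of tape in the frame of red_tray between -0.052 and 0.052 m and y of tape in the frame of red_tray between -0.088 and 0.088 m and z of tape in the frame of red_tray between 0 and 0.009 m and contact force between the fingers and tape below 0.1 N); the robot touches nothing.
It fails at once if the cold chisel is moved from its place (more than 25 mm) (distance of chisel from where it was at the start of the episode above 0.025 m).
It fails at once if the centre punch is moved from its place (more than 25 mm) (distance of punch from where it was at the start of the episode above 0.025 m).
It also fails if it takes over 128 s, if anything falls off the work surface, if the arm or the gripper's body presses on something with over 40 N, if the wrist force passes 120 N, or if a joint passes its speed limit or range.

### The arm

A 6-joint arm with a two-finger parallel gripper is mounted at the origin on a cart in front of the work surface, level with it; the furniture and walls round the work are solid. World frame = base frame: x ahead of the robot, y to its left, z up, the work surface at z = 0. Lengths are in m, angles in rad, forces in N, time in s.
With the tool pointing down it reaches from about 0.35 to 0.975 m from the base axis. Payload 7.1 kg.
Tool frame: the origin (TCP) lies at the very end of the fingers, on their centre line; the grasp point (between the pads) lies 19 mm behind it (manip.grip_point_offset is the z of the grasp point in the tool frame, in m); z points along the fingers, y is the line along which they close (so a half turn about z gives the same grasp; the last joint's range is limited). The gripper opens to 88 mm and grips with 3 to 60 N. Pads are 20 mm wide; open, the fingers measure 115 mm over their backs; the gripper's body (75 mm by 178 mm) begins 61 mm behind the grasp point.
Start: joints at [1.215, 0.423, 1.63, -0, 1.089, -0.019], TCP at [0.207, 0.59, 0.223] pointing down, gripper open.
Joint ranges: [-3, 3], [-0.9, 2.11], [0.09, 2.58], [-1.31, 4.45], [0.11, 2.69], [-2.54, 2.54]. Speed limits (rad/s): [2.39, 2.39, 3.01, 3.14, 3.14, 3.14].

### API

Orientations are given as a unit quaternion [w, x, y, z].
In Python, from workcell import manip gives the robot as it stands.
- The arm moves only by the tool play_rows, never from a script. Its arguments are lists of equal length, an entry for each row: "gripper": the finger opening in m, from 0 to 0.0878; "travel": the shift along the tool's x, y, z in m, a list of three; "rotation": the turn, a rotation vector about the tool's x, y, z in degrees, a list of three. A call has 1 to 8 rows; each row is the pose to reach, as a shift and turn from the pose commanded when the call began, along the tool's axes at that moment; what a row does not reach only later rows make up. A row lasts 1/8 s, in which the tool goes at most 62.5 mm and 10.7 degrees, less where a joint would pass 70% of its speed; a pose out of reach is approached as far as the arm can. A call with a gripper value outside its range is refused whole. The fingers move at their own pace and stop on an object; the grip force is fixed at half the most. Time passes only in rows, so rows that repeat a pose let the fingers close. It gives the time, the measured TCP pose, the force, the opening and the grip force at its end, in the units of the state.
- manip.state(): the state, without advancing time (a new reading comes with each control period).
- manip.snapshot(name): name is "side" or "top"; returns the picture (480x640x3 uint8, red, green, blue); there is no depth.
- manip.calibration(name): a dict with "K" (3x3 intrinsics, pixels), "cam_to_world" (4x4, takes a point from camera to world coordinates). Camera axes: x right, y down, z forward; pixel columns grow to the right and rows downward; lengths in m; the calibration is good to about 2 mm. A picture is of the moment at which its call begins. calibration takes no time and is no camera call.
- manip.hand_in(): hands the job in; it is judged then, once.
The state is a dict: "clock": time; "q": joint angles; "dq": joint speeds; "joint_efforts": joint torques, N m; "position": TCP position; "orientation": TCP orientation; "wrist_force": force on the tool from outside, world axes, zero at the start; "moment": the same for the moment, N m; "gripper_width": opening from 0.0 (shut) to 1.0 (fully open); "finger_force": force on a finger pad.
Only numpy, scipy, OpenCV 4.12 (cv2) and the standard library are available. Lean on these libraries where they do the work, as an engineer would, in place of code of your own. Each camera call takes 0.05 s, during which the arm holds its last target. There are 200 camera calls.

## Working session

There is one attempt and no reset: what is moved stays moved. The work goes in short steps, Python scripts to look and compute and a tool call to move; the robot and the scene stay as the last step left them, time stands still between calls to the robot, and variables do not carry over. Pictures are saved under pics/ and viewed, at most 14 in all, crops included, and the job is handed in when it is done.

Besides the shell and the picture viewer there is one more tool, called by a JSON object that holds its "op" and its "data". play_rows: Moves the arm, as the interface text tells. Its arguments: {"type":"object","properties":{"gripper":{"type":"array","items":{"type":"number"}},"travel":{"type":"array","items":{"type":"array","items":{"type":"number"}}},"rotation":{"type":"array","items":{"type":"array","items":{"type":"number"}}}},"required":["gripper","travel","rotation"]}

```bash
mkdir -p pics; ls
python3 - <<'E'
from workcell import manip
import cv2
s=manip.state();print({k:s[k] for k in('clock','position','orientation','gripper_width')}, manip.grip_point_offset)
for n in('top','side'):
    cv2.imwrite(f'pics/{n}0.png',manip.snapshot(n)[:,:,::-1]);c=manip.calibration(n);print(n,c)
E
```

```text
pics
{'clock': 0.0, 'position': array([0.20634847, 0.58938663, 0.22191132]), 'orientation': array([-1.31677892e-04,  1.67625084e-01,  9.85850543e-01, -7.20999630e-04]), 'gripper_width': 1.0024360788634576} -0.0187
top {'K': array([[551.55581932,   0.        , 318.30911961],
       [  0.        , 551.55581932, 239.87920974],
       [  0.        ,   0.        ,   1.        ]]), 'cam_to_world': array([[-0.05892662, -0.97692663,  0.2052852 ,  0.25562552],
       [-0.99825947,  0.05815852, -0.00977881, -0.00220969],
       [-0.00238591, -0.20550413, -0.97865334,  1.14583288],
       [ 0.        ,  0.        ,  0.        ,  1.        ]])}
side {'K': array([[481.80365981,   0.        , 312.24404798],
       [  0.        , 481.80365981, 240.41470085],
       [  0.        ,   0.        ,   1.        ]]), 'cam_to_world': array([[ 0.88510911, -0.19832936,  0.42100751, -0.02445117],
       [-0.46528148, -0.39606525,  0.79160941, -0.96330504],
       [ 0.00974706, -0.8965477 , -0.44283994,  0.6061362 ],
       [ 0.        ,  0.        ,  0.        ,  1.        ]])}
```

View pics/top0.png

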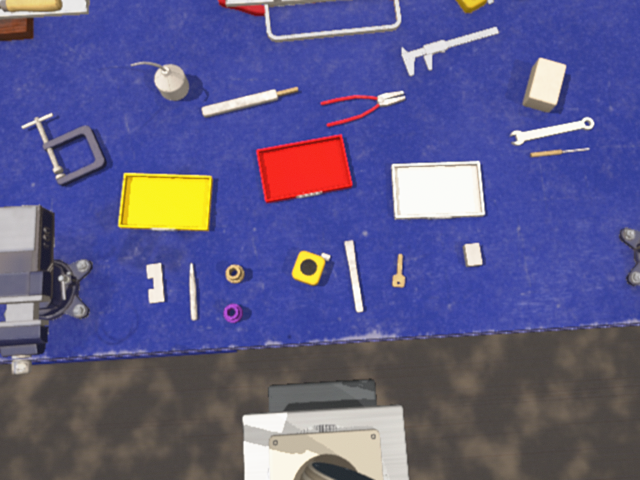

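View pics/side0.png

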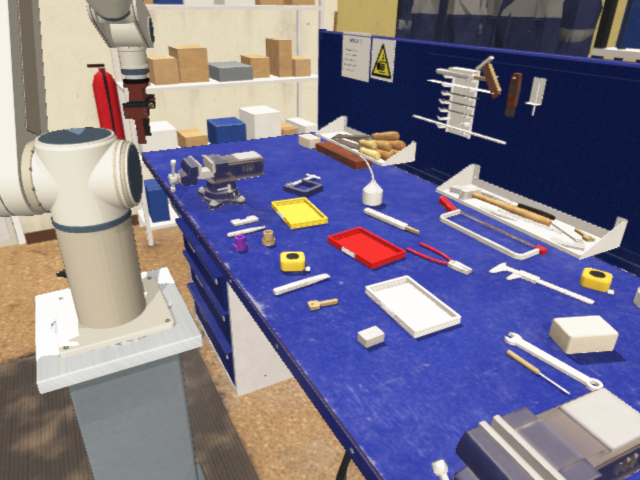

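The top view shows, front row left to right: gauge (155,283), punch (194,291), bush (235,272), purple look-alike (233,313), tape (309,267), chisel (354,276), key (399,271), block (473,254). The trays are yellow (166,202), red (305,168) and white (438,190). I'll enlarge the front row.

Run:
```python
import cv2
a=cv2.imread('pics/top0.png')
for n,x in(('L',130),('R',290)):
    c=cv2.resize(a[230:330,x:x+ (130 if n=='L' else 200)],None,fx=6 if n=='L' else 4,fy=6 if n=='L' else 4,interpolation=cv2.INTER_CUBIC);cv2.imwrite(f'pics/crop{n}.png',c);print(c.shape)
```

```text
(600, 780, 3)
(400, 800, 3)
```

View pics/cropL.png

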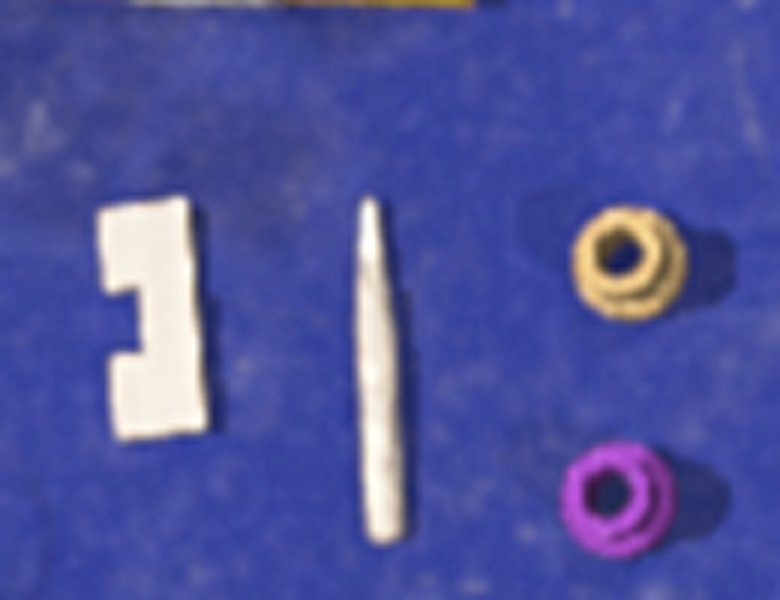

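View pics/cropR.png

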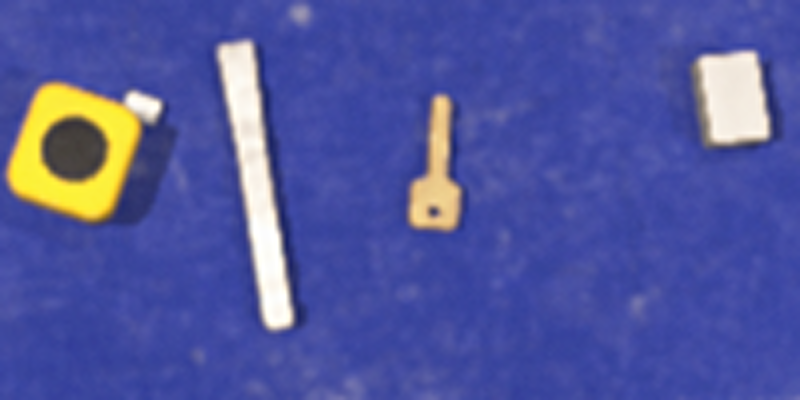

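The crops show each piece clearly. Crop L: gauge corners (97,210), (187,197), (208,432), (117,440), and the bush neck top near (625,253). Crop R: tape, key tip (442,96) and bow end (434,230), and block top corners (700,54) to (770,138). Next I'll turn these into positions and check the sizes.

```bash
cat > h.py <<'E'
import numpy as np
from workcell import manip
def w(px,z,cam='top'):
    c=manip.calibration(cam);T=c['cam_to_world'];p=np.atleast_2d(px).astype(float)
    d=(T[:3,:3]@np.linalg.inv(c['K'])@np.c_[p,np.ones(len(p))].T).T
    o=T[:3,3];return (o+d*((z-o[2])/d[:,2])[:,None])[:,:2]
def pix(P,cam='top'):
    c=manip.calibration(cam);T=c['cam_to_world'];q=c['K']@(T[:3,:3].T@(np.array(P)-T[:3,3]));return q[:2]/q[2]
E
python3 - <<'E'
from h import *
np.set_printoptions(precision=4,suppress=True)
L=lambda p:np.array(p)/6+[130,230]-.42
R=lambda p:np.array(p)/4+[290,230]-.38
def show(n,p,z):
    a=w(p,z);e=np.roll(a,-1,0)-a
    print(n,'c',a.mean(0),'len',np.hypot(*e.T),'ang',np.degrees(np.arctan2(e[:,1],e[:,0])).round(1))
show('gauge',L([(97,210),(187,197),(208,432),(117,440)]),.008)
show('punch',L([(368,195),(385,542)]),.006)
show('bushneck',L([(595,253),(657,253)]),.034)
show('bushflange',L([(573,263),(688,263)]),.013)
show('bushflangeV',L([(630,205),(630,321)]),.013)
show('tape',R([(8,178),(45,85),(140,118),(98,222)]),.03)
show('tapedisk',R([(42,149),(107,149)]),.03)
show('block',R([(700,54),(757,52),(770,138),(708,146)]),.02)
show('key',R([(442,96),(434,230)]),.008)
show('keyw',R([(408,210),(462,210)]),.008)
show('chisel',R([(236,42),(280,328)]),.013)
show('yel',[(121,173),(213,175),(210,231),(118,229)],.018)
show('red',[(257,150),(342,135),(353,187),(266,201)],.018)
show('whi',[(391,163),(481,161),(485,217),(395,220)],.018)
s=manip.state();from scipy.spatial.transform import Rotation as Ro
o=s['orientation'];print(Ro.from_quat([*o[1:],o[0]]).as_matrix())
E
```

```text
gauge c [0.4237 0.3303] len [0.0314 0.0827 0.0312 0.0808] ang [ -85.  -175.    91.6    5.2]
punch c [0.4028 0.2534] len [0.1207 0.1207] ang [-177.9    2.1]
bushneck c [0.4329 0.1621] len [0.021 0.021] ang [-93.4  86.6]
bushflange c [0.4326 0.1637] len [0.0397 0.0397] ang [-93.4  86.6]
bushflangeV c [0.4327 0.1639] len [0.0405 0.0405] ang [178.4  -1.6]
tape c [0.4339 0.0115] len [0.0517 0.0518 0.0577 0.0512] ang [ -24.4 -112.8  154.8   60.5]
tapedisk c [0.4346 0.0105] len [0.0333 0.0333] ang [-93.4  86.6]
block c [ 0.443 -0.332] len [0.0297 0.0455 0.0325 0.0485] ang [ -91.4 -178.3   94.    -1.6]
key c [ 0.4197 -0.1778] len [0.0708 0.0708] ang [171.5  -8.5]
keyw c [ 0.3951 -0.174 ] len [0.028 0.028] ang [-93.4  86.6]
chisel c [ 0.4139 -0.083 ] len [0.1507 0.1507] ang [-175.5    4.5]
yel c [0.5941 0.3053] len [0.1978 0.1231 0.1935 0.1233] ang [-94.7 175.9  85.3  -2.1]
red c [0.6515 0.0067] len [0.1874 0.1201 0.1875 0.1165] ang [ -82.8 -172.6   96.1    7.4]
whi c [ 0.5855 -0.2742] len [0.1938 0.1243 0.1898 0.1264] ang [-92.1 177.   88.6  -1.1]
[[-0.9438  0.3305 -0.0004]
 [ 0.3305  0.9438 -0.0012]
 [ 0.     -0.0013 -1.    ]]
```

```bash
cat >> h.py <<'E'
from scipy.spatial.transform import Rotation as Ro
def go(*targets):
    "each target x,y,z,yaw(deg of tool y): travel and rotation from the present pose"
    s=manip.state();o=s['orientation'];R=Ro.from_quat([*o[1:],o[0]])
    for x,y,z,yaw in targets:
        a=np.radians(yaw);c,n=np.cos(a),np.sin(a)
        G=Ro.from_matrix(np.array([[-n,c,0],[c,n,0],[0,0,-1]]))
        t=R.inv().apply(np.array([x,y,z])-s['position'])
        print('travel',t.round(4),'rot',np.degrees((R.inv()*G).as_rotvec()).round(1))
    print('clk %.2f'%s['clock'],'pos',s['position'].round(4),'w',round(s['gripper_width']*.0878,4),'F',s['finger_force'],s['wrist_force'].round(1),'q6 %.2f'%s['q'][5])
E
python3 -c "
from h import *
go((.4476,.3324,.16,95))"
```

```text
travel [-0.3126 -0.1628  0.0622] rot [ -0.1  -0.  -24.3]
clk 0.10 pos [0.2064 0.5894 0.222 ] w 0.0875 F 0.0 [ 0.1 -0.3 -0.6] q6 -0.02
```

{"op": "play_rows", "data": {"gripper": [0.06,0.06,0.06,0.06,0.06,0.06,0.06,0.06], "travel": [[-0.313,-0.163,0.03],[-0.313,-0.163,0.03],[-0.313,-0.163,0.03],[-0.313,-0.163,0.03],[-0.313,-0.163,0.062],[-0.313,-0.163,0.062],[-0.313,-0.163,0.062],[-0.313,-0.163,0.062]], "rotation": [[0,0,-8],[0,0,-16],[0,0,-24.3],[0,0,-24.3],[0,0,-24.3],[0,0,-24.3],[0,0,-24.3],[0,0,-24.3]]}}

```text
clock: 1.1
position: [0.4478, 0.3328, 0.1606]
orientation: [-0.0, -0.043, 0.999, 0.0]
wrist_force: [0.0, -0.4, -0.1]
gripper_width: 0.681
finger_force: 0.0
```

```bash
python3 -c "
from h import *
go((.4476,.3324,.003,95),(.4476,.3324,.16,95))"
```

```text
travel [ 1.000e-04 -4.000e-04  1.576e-01] rot [ 0. -0. -0.]
travel [ 0.0002 -0.0004  0.0006] rot [ 0. -0. -0.]
clk 1.10 pos [0.4478 0.3328 0.1606] w 0.0598 F 0.0 [ 0.  -0.4 -0.1] q6 -1.04
```

{"op": "play_rows", "data": {"gripper": [0.06,0.06,0.06,0.06,0.06,0.0,0.0,0.0], "travel": [[0,0,0.06],[0,0,0.11],[0,0,0.14],[0,0,0.157],[0,0,0.157],[0,0,0.157],[0,0,0.157],[0,0,0.157]], "rotation": [[0,0,0],[0,0,0],[0,0,0],[0,0,0],[0,0,0],[0,0,0],[0,0,0],[0,0,0]]}}

```text
clock: 2.1
position: [0.4486, 0.3329, 0.0046]
orientation: [0.001, -0.044, 0.999, 0.0]
wrist_force: [-0.3, 0.2, 0.0]
gripper_width: 0.38
finger_force: 0.0
```

```bash
python3 -c "
from h import *
go((.4476,.3324,.12,95),(.61,-.227,.12,95))"
```

```text
travel [ 0.0009 -0.0003 -0.1154] rot [ 0.   0.1 -0. ]
travel [-0.1122 -0.5717 -0.1157] rot [ 0.   0.1 -0. ]
clk 2.10 pos [0.4486 0.3329 0.0046] w 0.0334 F 0.0 [-0.3  0.2  0. ] q6 -1.04
```

Still closing, so I'll hold and then lift.

{"op": "play_rows", "data": {"gripper": [0,0,0,0,0,0,0,0], "travel": [[0,0,0],[0,0,0],[0,0,0],[0,0,-0.01],[0,0,-0.03],[0,0,-0.07],[0,0,-0.115],[0,0,-0.115]], "rotation": [[0,0,0],[0,0,0],[0,0,0],[0,0,0],[0,0,0],[0,0,0],[0,0,0],[0,0,0]]}}

```text
clock: 3.1
position: [0.4502, 0.3341, 0.1231]
orientation: [0.003, -0.044, 0.999, 0.002]
wrist_force: [-0.5, 0.4, -2.5]
gripper_width: 0.334
finger_force: 29.9
```

```bash
python3 -c "
from h import *
go((.61,-.227,.12,95))"
```

```text
travel [-0.1102 -0.5729  0.0016] rot [ 0.2  0.4 -0. ]
clk 3.10 pos [0.4502 0.3341 0.1231] w 0.0293 F 29.939867556095123 [-0.5  0.4 -2.5] q6 -1.04
```

{"op": "play_rows", "data": {"gripper": [0,0,0,0,0,0,0,0], "travel": [[-0.005,-0.025,0],[-0.014,-0.073,0],[-0.023,-0.12,0],[-0.033,-0.17,0],[-0.043,-0.225,0],[-0.053,-0.28,0],[-0.063,-0.33,0],[-0.073,-0.38,0]], "rotation": [[0,0,0],[0,0,0],[0,0,0],[0,0,0],[0,0,0],[0,0,0],[0,0,0],[0,0,0]]}}

```text
clock: 4.1
position: [0.5534, -0.0413, 0.1182]
orientation: [-0.001, -0.044, 0.999, 0.0]
wrist_force: [0.2, -0.4, -2.1]
gripper_width: 0.336
finger_force: 29.9
```

{"op": "play_rows", "data": {"gripper": [0,0,0,0,0,0,0,0], "travel": [[-0.009,-0.05,0],[-0.018,-0.1,0],[-0.028,-0.15,0],[-0.035,-0.18,0.01],[-0.037,-0.193,0.02],[-0.037,-0.193,0.03],[-0.037,-0.193,0.03],[-0.037,-0.193,0.03]], "rotation": [[0,0,0],[0,0,0],[0,0,0],[0,0,0],[0,0,0],[0,0,0],[0,0,0],[0,0,0]]}}

```text
clock: 5.1
position: [0.6075, -0.2274, 0.0887]
orientation: [-0.0, -0.044, 0.999, 0.0]
wrist_force: [0.1, -0.0, -0.3]
gripper_width: 0.338
finger_force: 29.9
```

```bash
python3 -c "
from h import *
import cv2
cv2.imwrite('pics/side1.png',cv2.resize(manip.snapshot('side')[180:360,260:500,::-1],None,fx=3,fy=3))
go((.61,-.227,.01,95))"
```

```text
travel [-0.0023  0.0004  0.079 ] rot [-0.   0.   0.1]
clk 5.15 pos [ 0.6077 -0.2276  0.089 ] w 0.0294 F 29.939720034599304 [ 0.1  0.6 -1.3] q6 -2.04
```

View pics/side1.png

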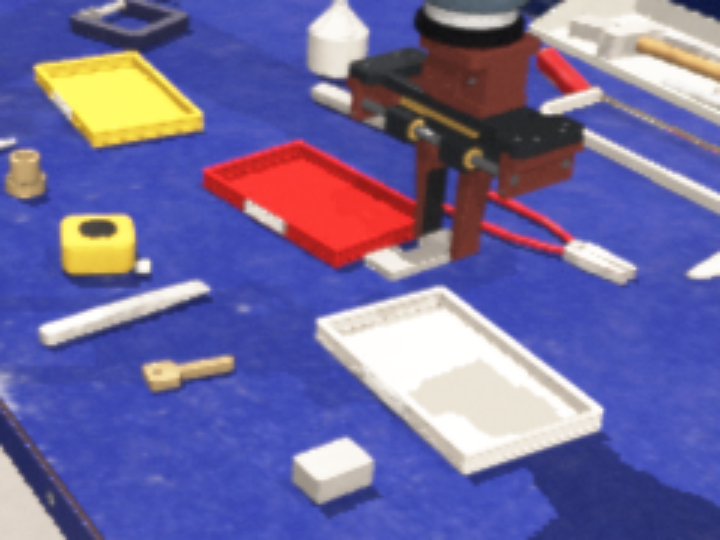

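The gauge hangs level in the fingers at (430,250), ready to go down into the white tray.

{"op": "play_rows", "data": {"gripper": [0,0,0,0,0,0.045,0.045,0.045], "travel": [[-0.002,0,0.025],[-0.002,0,0.05],[-0.002,0,0.069],[-0.002,0,0.079],[-0.002,0,0.079],[-0.002,0,0.079],[-0.002,0,0.079],[-0.002,0,0.079]], "rotation": [[0,0,0],[0,0,0],[0,0,0],[0,0,0],[0,0,0],[0,0,0],[0,0,0],[0,0,0]]}}

```text
clock: 6.15
position: [0.61, -0.2287, 0.0104]
orientation: [0.001, -0.044, 0.999, -0.0]
wrist_force: [1.3, 0.1, -0.2]
gripper_width: 0.514
finger_force: 0.0
```

```bash
python3 -c "
from h import *
go((.61,-.227,.10,95),(.443,-.332,.10,91))"
```

```text
travel [-0.0002  0.0016 -0.0896] rot [-0.   0.1  0. ]
travel [ 0.1753 -0.0884 -0.0897] rot [-0.   0.1  4. ]
clk 6.15 pos [ 0.61   -0.2287  0.0104] w 0.0451 F 0.0 [ 1.3  0.1 -0.2] q6 -2.03
```

Now up, and over to the block.

{"op": "play_rows", "data": {"gripper": [0.045,0.045,0.06,0.06,0.06,0.06,0.06,0.06], "travel": [[0,0,-0.05],[0,0,-0.09],[0.05,-0.025,-0.09],[0.1,-0.05,-0.09],[0.15,-0.076,-0.09],[0.175,-0.088,-0.09],[0.175,-0.088,-0.07],[0.175,-0.088,-0.06]], "rotation": [[0,0,0],[0,0,0],[0,0,4],[0,0,4],[0,0,4],[0,0,4],[0,0,4],[0,0,4]]}}

```text
clock: 7.15
position: [0.4425, -0.3316, 0.0694]
orientation: [-0.0, -0.008, 1.0, 0.0]
wrist_force: [0.5, 0.9, 0.0]
gripper_width: 0.68
finger_force: 0.0
```

```bash
python3 -c "
from h import *
import cv2
im=manip.snapshot('top');cv2.imwrite('pics/t1.png',cv2.resize(im[130:330,350:550,::-1],None,fx=3,fy=3))
go((.443,-.332,.006,91))"
```

```text
travel [-0.0008 -0.0011  0.0623] rot [ 0.1 -0.1 -0. ]
clk 7.20 pos [ 0.4423 -0.3309  0.0683] w 0.06 F 0.0 [ 0.4 -0.2 -0.9] q6 -2.25
```

View pics/t1.png

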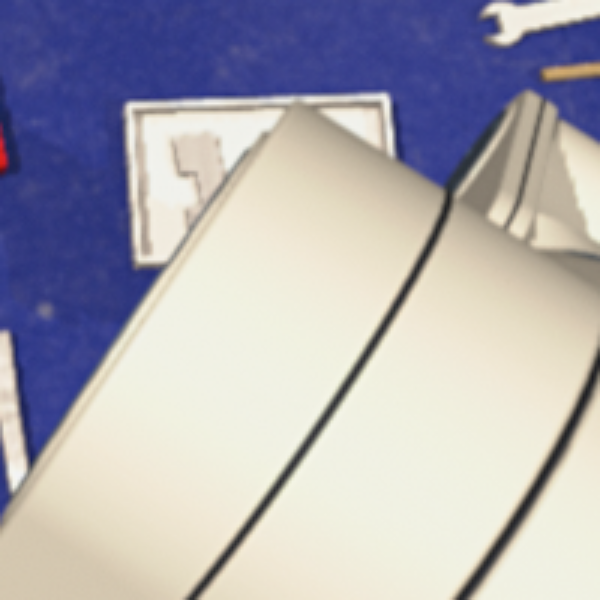

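The gauge is lying in the white tray at crop (195,170). Next, the block.

{"op": "play_rows", "data": {"gripper": [0.06,0.06,0.06,0,0,0,0,0], "travel": [[-0.001,-0.001,0.03],[-0.001,-0.001,0.055],[-0.001,-0.001,0.063],[-0.001,-0.001,0.063],[-0.001,-0.001,0.063],[-0.001,-0.001,0.063],[-0.001,-0.001,0.063],[-0.001,-0.001,0.063]], "rotation": [[0,0,0],[0,0,0],[0,0,0],[0,0,0],[0,0,0],[0,0,0],[0,0,0],[0,0,0]]}}

```text
clock: 8.2
position: [0.4444, -0.3326, 0.0075]
orientation: [0.0, -0.009, 1.0, -0.0]
wrist_force: [-0.3, 1.2, 6.3]
gripper_width: 0.338
finger_force: 30.0
```

```bash
python3 -c "
from h import *
go((.443,-.332,.1,91),(.585,-.315,.1,91),(.585,-.315,.0115,91))"
```

```text
travel [ 0.0013  0.0006 -0.0925] rot [-0.   0.1 -0. ]
travel [-0.141   0.0151 -0.0924] rot [-0.   0.1 -0. ]
travel [-0.1409  0.0151 -0.0039] rot [-0.   0.1 -0. ]
clk 8.20 pos [ 0.4444 -0.3326  0.0075] w 0.0296 F 29.966554641723633 [-0.3  1.2  6.3] q6 -2.25
```

{"op": "play_rows", "data": {"gripper": [0,0,0,0,0,0,0,0], "travel": [[0,0,-0.03],[0,0,-0.08],[-0.03,0.005,-0.09],[-0.08,0.01,-0.09],[-0.12,0.015,-0.09],[-0.142,0.015,-0.08],[-0.142,0.015,-0.05],[-0.142,0.015,-0.035]], "rotation": [[0,0,0],[0,0,0],[0,0,0],[0,0,0],[0,0,0],[0,0,0],[0,0,0],[0,0,0]]}}

```text
clock: 9.2
position: [0.5845, -0.3141, 0.0397]
orientation: [-0.001, -0.009, 1.0, 0.001]
wrist_force: [-0.3, 0.5, -0.9]
gripper_width: 0.338
finger_force: 30.0
```

```bash
python3 -c "
from h import *
go((.585,-.315,.012,91))"
```

```text
travel [-0.0005 -0.001   0.0277] rot [ 0.1 -0.2  0. ]
clk 9.20 pos [ 0.5845 -0.3141  0.0397] w 0.0297 F 29.965677559375763 [-0.3  0.5 -0.9] q6 -2.10
```

{"op": "play_rows", "data": {"gripper": [0,0,0,0.045,0.045,0.045,0.045,0.045], "travel": [[0,0,0.015],[0,0,0.028],[0,0,0.028],[0,0,0.028],[0,0,0.028],[0,0,0.0],[0,0,-0.06],[0,0,-0.06]], "rotation": [[0,0,0],[0,0,0],[0,0,0],[0,0,0],[0,0,0],[0,0,0],[0,0,0],[0,0,0]]}}

```text
clock: 10.2
position: [0.5891, -0.3168, 0.1076]
orientation: [0.004, -0.009, 1.0, -0.003]
wrist_force: [0.4, -1.3, 0.3]
gripper_width: 0.514
finger_force: 0.0
```

```bash
python3 -c "
from h import *
d=np.array([np.cos(np.radians(171.5)),np.sin(np.radians(171.5))])*.016
p=np.array([.4197,-.1778])+d;print(p)
go((*p,.1,81.5),(*p,.003,81.5))"
```

```text
[ 0.40387575 -0.17543505]
travel [0.1828 0.1446 0.0052] rot [-0.3  0.5  9.5]
travel [0.1837 0.1451 0.1022] rot [-0.3  0.5  9.5]
clk 10.20 pos [ 0.5891 -0.3168  0.1076] w 0.0451 F 0.0 [ 0.4 -1.3  0.3] q6 -2.10
```

{"op": "play_rows", "data": {"gripper": [0.05,0.05,0.05,0.05,0.05,0.05,0.05,0.05], "travel": [[0.04,0.03,0],[0.09,0.07,0],[0.14,0.11,0],[0.184,0.144,0.005],[0.184,0.144,0.03],[0.184,0.144,0.05],[0.184,0.144,0.05],[0.184,0.144,0.05]], "rotation": [[0,0,5],[0,0,9.5],[0,0,9.5],[0,0,9.5],[0,0,9.5],[0,0,9.5],[0,0,9.5],[0,0,9.5]]}}

```text
clock: 11.2
position: [0.3994, -0.1742, 0.052]
orientation: [0.0, 0.074, 0.997, -0.0]
wrist_force: [0.1, -0.2, 0.4]
gripper_width: 0.569
finger_force: 0.0
```

```bash
python3 -c "
from h import *
import cv2
im=manip.snapshot('side');cv2.imwrite('pics/s2.png',cv2.resize(im[240:370,280:480,::-1],None,fx=4,fy=4))
p=(.4039,-.1754);print(pix([*p,.008],'side'))
go((*p,.0035,81.5))"
```

```text
[315.26839917 303.17548222]
travel [-0.0043 -0.0004  0.0487] rot [-0.  0. -0.]
clk 11.25 pos [ 0.3996 -0.1744  0.0522] w 0.0501 F 0.0 [-0.4  0.7 -0.4] q6 -1.86
```

View pics/s2.png

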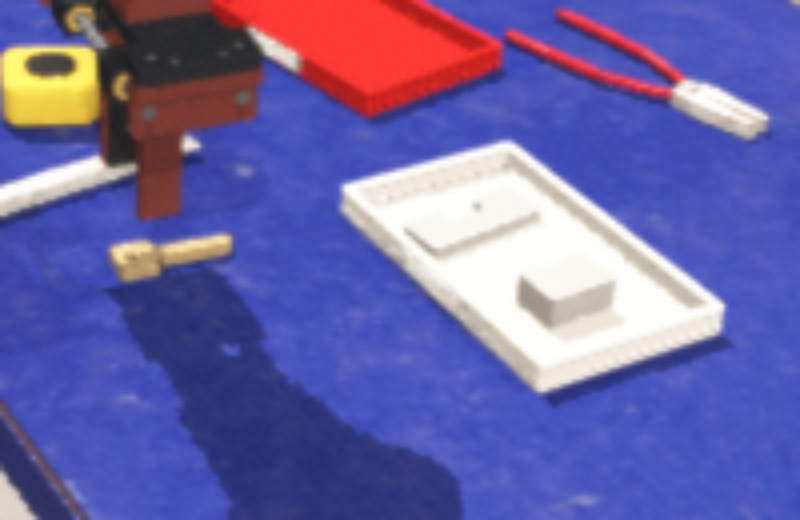

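The gauge and block both lie flat in the white tray. The grip target falls at crop (141,253), which is on the key's bow.

{"op": "play_rows", "data": {"gripper": [0.05,0.05,0.05,0,0,0,0,0], "travel": [[-0.004,0,0.025],[-0.004,0,0.043],[-0.004,0,0.049],[-0.004,0,0.049],[-0.004,0,0.049],[-0.004,0,0.049],[-0.004,0,0.049],[-0.004,0,0.049]], "rotation": [[0,0,0],[0,0,0],[0,0,0],[0,0,0],[0,0,0],[0,0,0],[0,0,0],[0,0,0]]}}

```text
clock: 12.25
position: [0.4035, -0.1748, 0.0032]
orientation: [0.0, 0.074, 0.997, -0.0]
wrist_force: [0.7, -0.1, 5.9]
gripper_width: 0.258
finger_force: 30.0
```

```bash
python3 -c "
from h import *
go((.404,-.1754,.12,81.5),(.578,.268,.12,81.5))"
```

```text
travel [-0.0007 -0.0005 -0.1168] rot [-0.   0.1  0. ]
travel [-0.1073  0.4637 -0.1168] rot [-0.   0.1  0. ]
clk 12.25 pos [ 0.4035 -0.1748  0.0032] w 0.0227 F 30.00179463531822 [ 0.7 -0.1  5.9] q6 -1.86
```

{"op": "play_rows", "data": {"gripper": [0,0,0,0,0,0,0,0], "travel": [[0,0,-0.02],[0,0,-0.06],[-0.003,0.015,-0.11],[-0.014,0.06,-0.117],[-0.025,0.11,-0.117],[-0.037,0.16,-0.117],[-0.049,0.21,-0.117],[-0.06,0.26,-0.117]], "rotation": [[0,0,0],[0,0,0],[0,0,0],[0,0,0],[0,0,0],[0,0,0],[0,0,0],[0,0,0]]}}

```text
clock: 13.25
position: [0.5013, 0.0752, 0.1199]
orientation: [0.0, 0.074, 0.997, -0.0]
wrist_force: [0.3, -0.8, -0.4]
gripper_width: 0.257
finger_force: 30.0
```

{"op": "play_rows", "data": {"gripper": [0,0,0,0,0,0,0,0], "travel": [[-0.012,0.05,0],[-0.024,0.1,0],[-0.036,0.15,0],[-0.046,0.195,0.01],[-0.047,0.203,0.04],[-0.047,0.203,0.07],[-0.047,0.203,0.08],[-0.047,0.203,0.08]], "rotation": [[0,0,0],[0,0,0],[0,0,0],[0,0,0],[0,0,0],[0,0,0],[0,0,0],[0,0,0]]}}

```text
clock: 14.25
position: [0.577, 0.2671, 0.0393]
orientation: [-0.001, 0.074, 0.997, -0.0]
wrist_force: [0.4, -0.3, -0.4]
gripper_width: 0.263
finger_force: 30.0
```

```bash
python3 -c "
from h import *
go((.578,.268,.0085,81.5))"
```

```text
travel [-0.0009  0.0011  0.0308] rot [-0.  -0.1 -0. ]
clk 14.25 pos [0.577  0.2671 0.0393] w 0.0231 F 29.974726882064715 [ 0.4 -0.3 -0.4] q6 -1.01
```

{"op": "play_rows", "data": {"gripper": [0,0,0,0.038,0.038,0.038,0.038,0.038], "travel": [[0,0,0.02],[0,0,0.031],[0,0,0.031],[0,0,0.031],[0,0,0.031],[0,0,0.01],[0,0,-0.04],[0,0,-0.06]], "rotation": [[0,0,0],[0,0,0],[0,0,0],[0,0,0],[0,0,0],[0,0,0],[0,0,0],[0,0,0]]}}

```text
clock: 15.25
position: [0.5792, 0.2682, 0.1039]
orientation: [0.002, 0.074, 0.997, 0.001]
wrist_force: [0.4, 0.3, 0.5]
gripper_width: 0.435
finger_force: 0.0
```

```bash
python3 -c "
from h import *
go((.4327,.163,.1,81.5),(.4327,.163,.016,81.5))"
```

```text
travel [ 0.1294 -0.1257  0.0029] rot [0.2 0.3 0. ]
travel [ 0.1298 -0.126   0.0869] rot [0.2 0.3 0. ]
clk 15.25 pos [0.5792 0.2682 0.1039] w 0.0382 F 0.0 [0.4 0.3 0.5] q6 -1.01
```

{"op": "play_rows", "data": {"gripper": [0.065,0.065,0.065,0.065,0.065,0.065,0.065,0.065], "travel": [[0.03,-0.03,0],[0.075,-0.07,0],[0.115,-0.11,0],[0.13,-0.126,0],[0.13,-0.126,0.02],[0.13,-0.126,0.04],[0.13,-0.126,0.04],[0.13,-0.126,0.04]], "rotation": [[0,0,0],[0,0,0],[0,0,0],[0,0,0],[0,0,0],[0,0,0],[0,0,0],[0,0,0]]}}

```text
clock: 16.25
position: [0.4305, 0.1621, 0.0603]
orientation: [0.0, 0.074, 0.997, 0.0]
wrist_force: [0.3, 0.5, -0.2]
gripper_width: 0.738
finger_force: 0.0
```

```bash
python3 -c "
from h import *
go((.4327,.163,.016,81.5))"
```

```text
travel [-0.002   0.0012  0.0443] rot [0. 0. 0.]
clk 16.25 pos [0.4305 0.1621 0.0603] w 0.0648 F 0.0 [ 0.3  0.5 -0.2] q6 -1.09
```

{"op": "play_rows", "data": {"gripper": [0.065,0.065,0.065,0,0,0,0,0], "travel": [[-0.002,0.001,0.02],[-0.002,0.001,0.038],[-0.002,0.001,0.044],[-0.002,0.001,0.044],[-0.002,0.001,0.044],[-0.002,0.001,0.044],[-0.002,0.001,0.044],[-0.002,0.001,0.044]], "rotation": [[0,0,0],[0,0,0],[0,0,0],[0,0,0],[0,0,0],[0,0,0],[0,0,0],[0,0,0]]}}

```text
clock: 17.25
position: [0.4326, 0.1628, 0.016]
orientation: [0.0, 0.074, 0.997, 0.0]
wrist_force: [-0.3, 0.4, 5.7]
gripper_width: 0.308
finger_force: 30.0
```

```bash
python3 -c "
from h import *
go((.433,.163,.12,81.5),(.594,.35,.12,81.5))"
```

```text
travel [-0.0004  0.0003 -0.104 ] rot [0. 0. 0.]
travel [-0.132   0.209  -0.1038] rot [0. 0. 0.]
clk 17.25 pos [0.4326 0.1628 0.016 ] w 0.0271 F 30.00086635351181 [-0.3  0.4  5.7] q6 -1.09
```

{"op": "play_rows", "data": {"gripper": [0,0,0,0,0,0,0,0], "travel": [[0,0,-0.02],[0,0,-0.06],[-0.008,0.012,-0.1],[-0.035,0.055,-0.104],[-0.062,0.098,-0.104],[-0.09,0.142,-0.104],[-0.115,0.182,-0.104],[-0.132,0.209,-0.1]], "rotation": [[0,0,0],[0,0,0],[0,0,0],[0,0,0],[0,0,0],[0,0,0],[0,0,0],[0,0,0]]}}

```text
clock: 18.25
position: [0.5948, 0.3515, 0.1154]
orientation: [0.0, 0.074, 0.997, 0.0]
wrist_force: [-0.6, -0.1, -0.9]
gripper_width: 0.309
finger_force: 30.0
```

{"op": "play_rows", "data": {"gripper": [0,0,0,0], "travel": [[0,0,0.03],[0,0,0.06],[0,0,0.06],[0,0,0.06]], "rotation": [[0,0,0],[0,0,0],[0,0,0],[0,0,0]]}}

```text
clock: 18.75
position: [0.5941, 0.35, 0.0564]
orientation: [0.0, 0.074, 0.997, 0.0]
wrist_force: [-0.3, -0.3, -0.7]
gripper_width: 0.311
finger_force: 30.0
```

```bash
python3 -c "
from h import *
import cv2
im=manip.snapshot('side');cv2.imwrite('pics/s3.png',cv2.resize(im[140:280,210:410,::-1],None,fx=4,fy=4))
go((.594,.35,.021,81.5))"
```

```text
travel [ 0.0005 -0.0003  0.0359] rot [ 0.1  0.1 -0. ]
clk 18.80 pos [0.5945 0.3502 0.0569] w 0.0272 F 29.99987483024597 [-0.3  0.4 -1.7] q6 -0.91
```

View pics/s3.png

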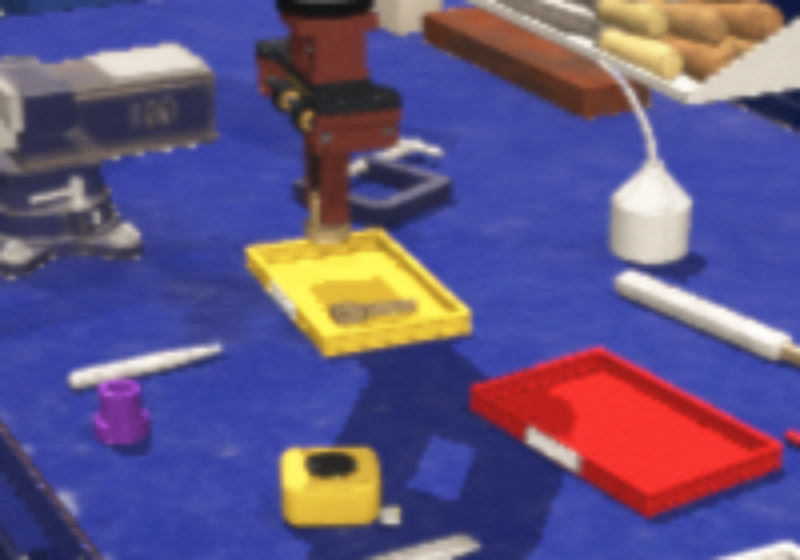

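The key lies in the yellow tray at (370,308), and the bush is held upright over the far half. I'll lower it and release.

{"op": "play_rows", "data": {"gripper": [0,0,0,0.045,0.045,0.045,0.045,0.045], "travel": [[0,0,0.02],[0,0,0.036],[0,0,0.036],[0,0,0.036],[0,0,0.036],[0,0,0.015],[0,0,-0.03],[0,0,-0.06]], "rotation": [[0,0,0],[0,0,0],[0,0,0],[0,0,0],[0,0,0],[0,0,0],[0,0,0],[0,0,0]]}}

```text
clock: 19.8
position: [0.5948, 0.3505, 0.1195]
orientation: [0.001, 0.074, 0.997, 0.001]
wrist_force: [0.8, 0.8, 0.2]
gripper_width: 0.511
finger_force: 0.0
```

```bash
python3 -c "
from h import *
go((.434,.0115,.1,65.5),(.434,.0115,.008,65.5))"
```

```text
travel [ 0.109  -0.3591  0.0184] rot [ 0.1  0.1 16. ]
travel [ 0.1092 -0.3593  0.1104] rot [ 0.1  0.1 16. ]
clk 19.80 pos [0.5948 0.3505 0.1195] w 0.0449 F 0.0 [0.8 0.8 0.2] q6 -0.91
```

{"op": "play_rows", "data": {"gripper": [0.0875,0.0875,0.0875,0.0875,0.0875,0.0875,0.0875,0.0875], "travel": [[0.01,-0.03,0],[0.027,-0.09,0],[0.045,-0.15,0],[0.063,-0.21,0],[0.082,-0.27,0],[0.1,-0.33,0],[0.109,-0.359,0.01],[0.109,-0.359,0.03]], "rotation": [[0,0,5],[0,0,10],[0,0,16],[0,0,16],[0,0,16],[0,0,16],[0,0,16],[0,0,16]]}}

```text
clock: 20.8
position: [0.4332, 0.0092, 0.0874]
orientation: [0.002, 0.214, 0.977, 0.0]
wrist_force: [0.9, 0.4, -0.1]
gripper_width: 1.0
finger_force: 0.0
```

{"op": "play_rows", "data": {"gripper": [0.0875,0.0875], "travel": [[0,0,0.02],[0,0,0.02]], "rotation": [[0,0,0],[0,0,0]]}}

```text
clock: 21.05
position: [0.4328, 0.0108, 0.066]
orientation: [-0.0, 0.212, 0.977, -0.0]
wrist_force: [0.1, -0.2, -0.4]
gripper_width: 1.0
finger_force: 0.0
```

```bash
python3 -c "
from h import *
import cv2
im=manip.snapshot('side');cv2.imwrite('pics/s4.png',cv2.resize(im[150:310,210:410,::-1],None,fx=3.7,fy=3.7))
go((.434,.0115,.008,65.5))"
```

```text
travel [-0.0004  0.0008  0.0585] rot [ 0.  0. -0.]
clk 21.10 pos [0.4333 0.0109 0.0665] w 0.0875 F 0.0 [-0.7 -0.1  1.1] q6 -1.15
```

View pics/s4.png

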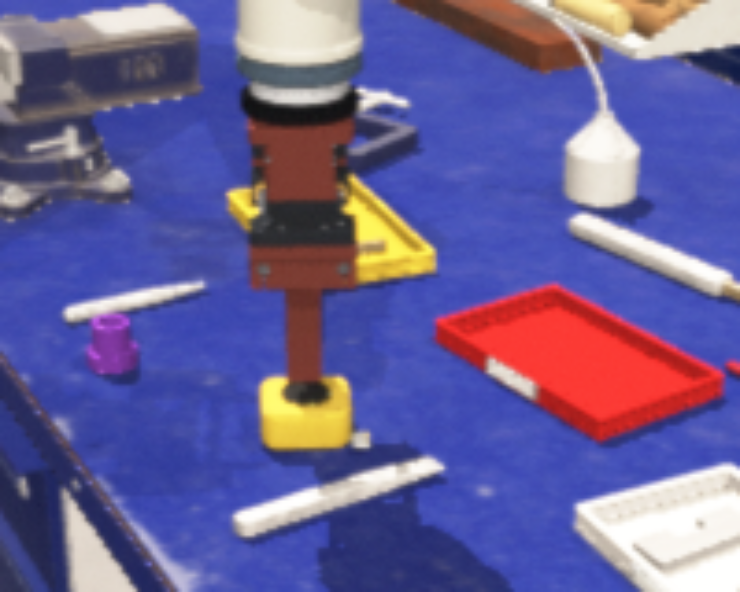

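The gripper is centred over the tape, whose hook corner at (360,438) is clear of the fingers. Descending now.

{"op": "play_rows", "data": {"gripper": [0.0875,0.0875,0.0875,0.0875,0,0,0,0], "travel": [[0,0.001,0.02],[0,0.001,0.04],[0,0.001,0.058],[0,0.001,0.058],[0,0.001,0.058],[0,0.001,0.058],[0,0.001,0.058],[0,0.001,0.058]], "rotation": [[0,0,0],[0,0,0],[0,0,0],[0,0,0],[0,0,0],[0,0,0],[0,0,0],[0,0,0]]}}

```text
clock: 22.1
position: [0.4337, 0.0118, 0.0082]
orientation: [0.0, 0.212, 0.977, 0.0]
wrist_force: [-1.1, -0.4, 7.6]
gripper_width: 0.653
finger_force: 29.8
```

```bash
python3 -c "
from h import *
go((.434,.0115,.12,65.5),(.652,.007,.12,65.5))"
```

```text
travel [-5.000e-04 -1.000e-04 -1.118e-01] rot [ 0.  0. -0.]
travel [-0.2008  0.0862 -0.1116] rot [ 0.  0. -0.]
clk 22.10 pos [0.4337 0.0118 0.0082] w 0.0573 F 29.807968698441982 [-1.1 -0.4  7.6] q6 -1.14
```

{"op": "play_rows", "data": {"gripper": [0,0,0,0,0,0,0,0], "travel": [[0,0,-0.02],[0,0,-0.06],[-0.02,0.009,-0.1],[-0.06,0.026,-0.1],[-0.1,0.043,-0.1],[-0.15,0.064,-0.1],[-0.19,0.082,-0.1],[-0.201,0.086,-0.08]], "rotation": [[0,0,0],[0,0,0],[0,0,-4],[0,0,-9],[0,0,-14],[0,0,-20],[0,0,-20],[0,0,-20]]}}

```text
clock: 23.1
position: [0.6557, 0.0067, 0.0887]
orientation: [0.002, 0.039, 0.999, 0.0]
wrist_force: [-1.2, -0.8, -1.1]
gripper_width: 0.657
finger_force: 29.8
```

{"op": "play_rows", "data": {"gripper": [0,0,0], "travel": [[0,0,0.03],[0,0,0.045],[0,0,0.045]], "rotation": [[0,0,0],[0,0,0],[0,0,0]]}}

```text
clock: 23.48
position: [0.6505, 0.0068, 0.0414]
orientation: [-0.002, 0.039, 0.999, -0.0]
wrist_force: [-0.3, 0.5, -1.3]
gripper_width: 0.657
finger_force: 29.8
```

```bash
python3 -c "
from h import *
go((.652,.007,.013,85.5))"
```

```text
travel [-0.0015  0.0004  0.0284] rot [-0.  -0.2  0. ]
clk 23.48 pos [0.6505 0.0068 0.0414] w 0.0577 F 29.81975119560957 [-0.3  0.5 -1.3] q6 -1.50
```

{"op": "play_rows", "data": {"gripper": [0,0,0,0.075,0.075,0.075,0.075,0.075], "travel": [[0,0,0.015],[0,0,0.028],[0,0,0.028],[0,0,0.028],[0,0,0.028],[0,0,0.01],[0,0,-0.03],[0,0,-0.08]], "rotation": [[0,0,0],[0,0,0],[0,0,0],[0,0,0],[0,0,0],[0,0,0],[0,0,0],[0,0,0]]}}

```text
clock: 24.48
position: [0.6515, 0.0068, 0.1245]
orientation: [-0.0, 0.039, 0.999, -0.0]
wrist_force: [1.7, -0.1, 0.2]
gripper_width: 0.858
finger_force: 0.0
```

{"op": "play_rows", "data": {"gripper": [0.075,0.075,0.075,0.075,0.075,0.075,0.075,0.075], "travel": [[0.03,0,-0.1],[0.08,0,-0.1],[0.13,0,-0.1],[0.18,0,-0.1],[0.23,0,-0.1],[0.25,0,-0.1],[0.25,0,-0.1],[0.25,0,-0.1]], "rotation": [[0,0,0],[0,0,0],[0,0,0],[0,0,0],[0,0,0],[0,0,0],[0,0,0],[0,0,0]]}}

```text
clock: 25.48
position: [0.4047, 0.0263, 0.2234]
orientation: [0.001, 0.039, 0.999, 0.0]
wrist_force: [0.1, -0.4, -0.5]
gripper_width: 0.851
finger_force: 0.0
```

```bash
python3 -c "
from h import *
import cv2
a=manip.snapshot('side')[150:350,210:490,::-1];b=manip.snapshot('top')[110:330,110:500,::-1]
A=cv2.resize(a,(390,279));B=cv2.resize(b,None,fx=2,fy=2)
cv2.imwrite('pics/f1.png',B);cv2.imwrite('pics/f2.png',cv2.resize(a,None,fx=2.8,fy=2.8))
go((.41,0,.2,85))"
```

```text
travel [-0.0077 -0.0258  0.0229] rot [0.  0.1 0.5]
clk 25.57 pos [0.4043 0.0263 0.2229] w 0.0749 F 0.0 [ 0.2  0.2 -0.4] q6 -1.46
```

View pics/f1.png

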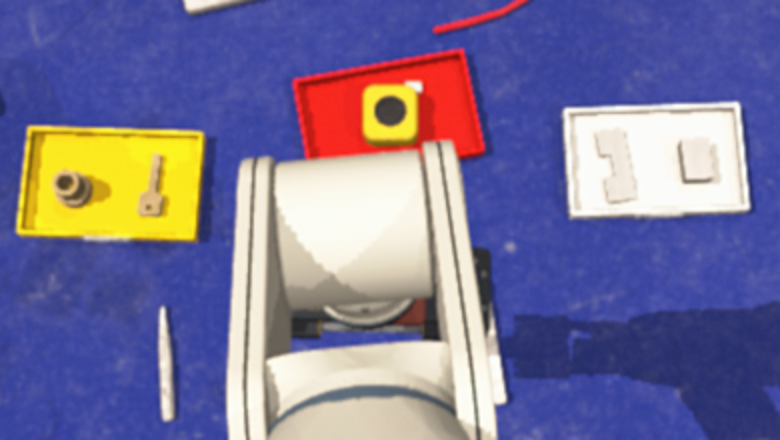

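View pics/f2.png

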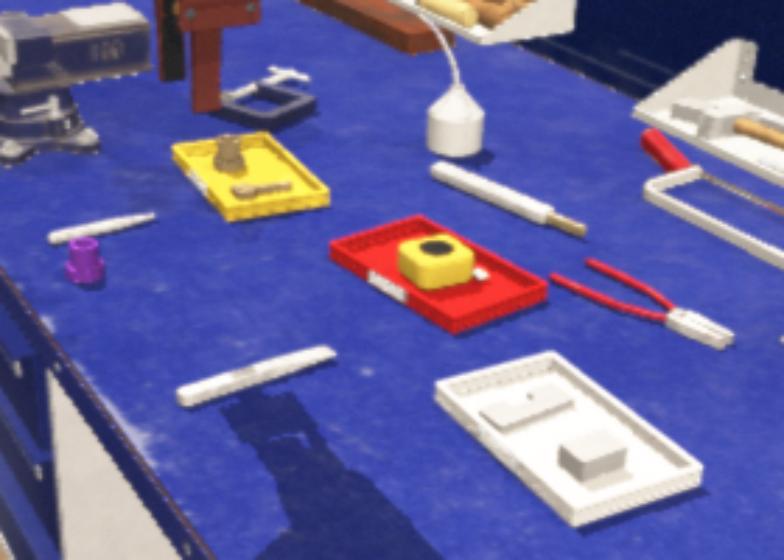

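All five pieces lie flat and upright in their trays: bush (72,187) and key (152,185) in yellow, tape (390,112) in red, gauge (615,165) and block (697,160) in white. The chisel and punch have not been disturbed, and the arm is clear.

```bash
python3 -c "
from workcell import manip
print(manip.hand_in())"
```

```text
the job is handed in; nothing more can be done
None
```

All five pieces are in their trays (bush and key in yellow, block and gauge in white, tape in red), the last pictures show the chisel and punch undisturbed, and the job was handed in at about 26 s; the hand-in gave no verdict.

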